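# Pack the call-out toolbox

## Robot

A 7-joint arm with a two-finger parallel gripper is mounted at the origin on the work surface. World frame = base frame: x ahead of the robot, y to its left, z up, the work surface at z = 0. Lengths are in m, angles in degrees, forces in N, time in s.
With the tool pointing down it reaches from about 0.4 to 0.9 m from the base axis. Payload 5.5 kg.
Tool frame: the origin (TCP) lies at the very end of the fingers, on their centre line; the grasp point (between the pads) lies 19 mm behind it (arm.grip_depth is the distance from the TCP to the grasp point, in m); z points along the fingers, y is the line along which they close (so a half turn about z gives the same grasp; the last joint's range is limited). The gripper opens to 85 mm and grips with 20 to 120 N. Pads are 22 mm wide; open, the fingers measure 114 mm over their backs; the gripper's body (76 mm by 85 mm) begins 54 mm behind the grasp point. The pads swing forward as they close: fully open they stand 13 mm farther back than shut.
Start: joints at [83.148, 28.699, -24.465, 88.831, 12.651, 65.22, -12.049], TCP at [0.243, -0.603, 0.231] pointing down, gripper open.
Joint ranges: [-164.97, 164.97], [-17.58, 116.51], [-87.97, 89.64], [11.32, 138.91], [-80.73, 260.73], [10.89, 115.49], [-147.41, 147.41]. Speed limits (degrees/s): [147.25, 147.25, 180, 180, 180, 180, 180].

## Interface

Orientations are given as a 3x3 rotation matrix whose columns are the frame's x, y, z axes.
In Python, from cell import telemetry, viewer, ticket, arm gives the robot as it stands.
- The arm moves only by the tool step_arm, never from a script. Its argument "motion" is text: rows parted by semicolons, each of 7 numbers parted by spaces: the finger opening in cm, from 0 to 8.54, then the shift along the tool's x, y, z in fractions of the full range, 1 being 80 cm, then the turn, a rotation vector about the tool's x, y, z in shares of 90 degrees (1.0 is 90 degrees). In form: jaw dx dy dz wx wy wz; .... A call has 1 to 20 rows; each row is the pose to reach, as a shift and turn from the pose commanded when the call began, along the tool's axes at that moment; what a row does not reach only later rows make up. A row lasts 1/12 s, in which the tool goes at most 41.7 mm and 7.16 degrees, less where a joint would pass 70% of its speed; a pose out of reach is approached as far as the arm can. A shift or turn number past 1, either way, is cut back to 1. A call with a gripper value outside its range is refused whole. The fingers move at their own pace and stop on an object; "newtons" is the grip in N (left out, the last holds). Time passes only in rows, so rows that repeat a pose let the fingers close. It gives the time, the measured TCP pose, the force, the opening and the grip force at its end, in the units of the state.
- telemetry.state(): the state, without advancing time (a new reading comes with each control period).
- viewer.get_image(name): name is "scene" or "side" or "wrist"; returns (picture, depth): 420x560x3 uint8, blue, green, red; 420x560 float32, m along the optical axis (not along the pixel's ray), 0 where there is no reading.
- viewer.camera_params(name): a dict with "mtx" (3x3 intrinsics, pixels), "R" (3x3) and "t" (3): a world point X has camera coordinates R X + t. Camera axes: x right, y down, z forward; pixel columns grow to the right and rows downward; lengths in m; the calibration is good to about 2 mm. A picture is of the moment at which its call begins: read the wrist's pose just before it. camera_params takes no time and is no camera call; for the wrist camera it gives the pose at the moment of the call.
- ticket.hand_in(): hands the job in; it is judged then, once.
The state is a dict: "time_s": time; "qpos": joint angles; "dq": joint speeds; "effort": joint torques, N m; "position": TCP position; "tool_rot": TCP orientation; "contact_force": force on the tool from outside, world axes, zero at the start; "ft_torque": the same for the moment, N m; "opening": finger opening in m; "finger_force": force on a finger pad.
Only numpy, scipy, OpenCV 4.12 (cv2) and the standard library are available. Lean on these libraries where they do the work, as an engineer would, in place of code of your own. Each camera call takes 0.05 s, during which the arm holds its last target. There are 200 camera calls.

## Task

Pack the open red toolbox for the next repair call: lay the chrome screwdriver flat in the yellow tray, the roll of brown packing tape flat in the blue tray, stand the white funnel mouth down in the green tray, and stand the battery upright in the white tray. Each must rest on the floor of its own tray, let go and still. Leave the orange-handled screwdriver and the black roll of tape where they are.

Things in the scene. Friction and masses are not known exactly. Their poses are not given: they have to be found in the camera images.
- chrome_screwdriver: Chrome screwdriver, all bare metal, dark stripe on the handle, lying flat, 115 mm long. Handle a rounded bar, 20 mm wide and high, from x = -57.5 to +12.5 mm; steel shaft 7 mm thick on to the tip at x = +57.5 mm, its axis 10 mm up. Origin: middle of its length, at its underside; x towards the tip, z up. 90 g, balances near x = -15 mm
- brown_tape: Roll of brown packing tape, lying flat: 64 mm in diameter, 48 mm high, with a 26 mm hole lined with cardboard. Origin: centre of its underside, z up along the hole. About 130 g
- funnel: Small white plastic funnel standing mouth down, spout up: rim 64 mm in diameter and 5 mm high, cone narrowing to 20 mm at 34 mm height, spout tapering from 20 mm there to 14 mm at its top, 75 mm up. Origin: centre of the mouth, at the underside; z up along the spout. About 40 g. Solid to the touch (nothing fits inside)
- battery: Large round battery cell, black with a copper-coloured upper band, standing upright: 34 mm in diameter, 60 mm high. Origin: centre of its underside, z up. About 140 g
- yellow_tray: Yellow open tray fixed in the red toolbox (four trays, two by two, swapping places). Outside 94 (x) x 148 (y) x 24 mm high, walls and floor 4 mm: 86 x 140 mm inside. Origin: centre of underside, 6 mm above the shelf; inner floor 4 mm and rim 24 mm above it; z up. x points away from the robot, within 0.15 rad. Toolbox walls: 40 mm high
- blue_tray: Blue open tray fixed in the red toolbox (four trays, two by two, swapping places). Outside 94 (x) x 148 (y) x 24 mm high, walls and floor 4 mm: 86 x 140 mm inside. Origin: centre of underside, 6 mm above the shelf; inner floor 4 mm and rim 24 mm above it; z up. x points away from the robot, within 0.15 rad. Toolbox walls: 40 mm high
- green_tray: Green open tray fixed in the red toolbox (four trays, two by two, swapping places). Outside 94 (x) x 148 (y) x 24 mm high, walls and floor 4 mm: 86 x 140 mm inside. Origin: centre of underside, 6 mm above the shelf; inner floor 4 mm and rim 24 mm above it; z up. x points away from the robot, within 0.15 rad. Toolbox walls: 40 mm high
- white_tray: White open tray fixed in the red toolbox (four trays, two by two, swapping places). Outside 94 (x) x 148 (y) x 24 mm high, walls and floor 4 mm: 86 x 140 mm inside. Origin: centre of underside, 6 mm above the shelf; inner floor 4 mm and rim 24 mm above it; z up. x points away from the robot, within 0.15 rad. Toolbox walls: 40 mm high
- orange_screwdriver: Look-alike, leave alone. Short screwdriver with an orange plastic handle, lying flat, 115 mm long. Handle a rounded bar, 20 mm wide and high, from x = -57.5 to +12.5 mm; steel shaft 7 mm thick on to the tip at x = +57.5 mm, its axis 10 mm up. Origin: middle of its length, at its underside; x towards the tip, z up. 90 g, balances near x = -15 mm
- black_tape: Look-alike, leave alone. Roll of black tape, lying flat: 64 mm in diameter, 48 mm high, with a 26 mm hole lined with cardboard. Origin: centre of its underside, z up along the hole. About 130 g
Things that resemble listed ones, but are neither listed nor needed, are in the scene too. There is more than one size of the brown_tape; the one meant has the size given above.

How it is judged (in metres and radians):
At the end, for the whole second after the job is handed in: Chrome screwdriver lying in the yellow tray (on any side of its handle), brown tape flat in blue, funnel mouth down in green, battery upright in white: each within 0.12 rad, inside the walls, its underside within 5 mm of the tray floor, and still (x of chrome_screwdriver in the frame of yellow_tray between -0.036 and 0.036 m and y of chrome_screwdriver in the frame of yellow_tray between -0.026 and 0.026 m and z of chrome_screwdriver in the frame of yellow_tray between 0 and 0.02 m and angle between chrome_screwdriver's own x axis and vertical between 1.45 and 1.69 rad and linear speed of each of chrome_screwdriver, brown_tape, funnel, battery below 0.02 m/s and angular speed of each of chrome_screwdriver, brown_tape, funnel, battery below 0.3 rad/s and x of brown_tape in the frame of blue_tray between -0.014 and 0.014 m and y of brown_tape in the frame of blue_tray between -0.041 and 0.041 m and z of brown_tape in the frame of blue_tray between 0 and 0.009 m and angle between each of brown_tape, funnel, battery's own z axis and vertical below 0.12 rad and x of funnel in the frame of green_tray between -0.014 and 0.014 m and y of funnel in the frame of green_tray between -0.041 and 0.041 m and z of funnel in the frame of green_tray between 0 and 0.009 m and x of battery in the frame of white_tray between -0.029 and 0.029 m and y of battery in the frame of white_tray between -0.056 and 0.056 m and z of battery in the frame of white_tray between 0 and 0.009 m); the robot touches nothing.
It fails at once if the orange-handled screwdriver is moved by more than 15 mm (distance of orange_screwdriver from where it was at the start of the episode above 0.015 m).
It fails at once if the black tape roll is moved by more than 15 mm (distance of black_tape from where it was at the start of the episode above 0.015 m).
It also fails if it takes over 107 s, if anything falls off the work surface, if the arm or the gripper's body presses on something with over 40 N, if the wrist force passes 120 N, or if a joint passes its speed limit or range.

## Working session

There is one attempt and no reset: what is moved stays moved. The work goes in short steps, Python scripts to look and compute and a tool call to move; the robot and the scene stay as the last step left them, time stands still between calls to the robot, and variables do not carry over. Pictures are saved under pics/ and viewed, at most 14 in all, crops included, and the job is handed in when it is done.

Besides the shell and the picture viewer there is one more tool, called after "Emit:" as a command line: name --argument value ..., lists and objects as JSON in quotes. step_arm: Moves the arm, as the interface text tells. Its arguments: {"type":"object","properties":{"motion":{"type":"string"},"newtons":{"type":"number"}},"required":["motion"]}

```bash
ls; mkdir -p pics
python3 - <<'E'
from cell import telemetry, viewer
import cv2, numpy as np
for n in ("scene","side","wrist"):
    p=viewer.camera_params(n); im,d=viewer.get_image(n)
    cv2.imwrite(f"pics/{n}0.png",im); np.savez(f"{n}0.npz",im=im,d=d,**p)
    print(n,-p["R"].T@p["t"],p["R"][2],p["mtx"][0,0],(d>0).mean())
print(telemetry.state())
E
```

```text
pics
scene [1.39070101 0.08340161 1.03911759] [-0.63917031 -0.0092613  -0.76900945] 505.31981591458276 0.9960586734693877
side [-0.01634615  1.08111786  0.93658559] [ 0.40542375 -0.68480159 -0.60553973] 511.9078354315249 0.9958078231292516
wrist [ 0.30383855 -0.57847726  0.37359613] [-0.24029412 -0.09420918 -0.96611768] 302.3997699528096 0.9929889455782313
{'time_s': 0.15, 'qpos': array([ 83.14743174,  28.74368466, -24.45642663,  88.87764064,
        12.64969759,  65.22005826, -12.04823975]), 'dq': array([-0.00282878, -0.16062272,  0.00043912, -0.24318701,  0.10803722,
        0.05240838,  0.00916272]), 'effort': array([-7.64262193e-03, -5.70027852e+01, -5.82534939e+00, -2.81279612e+01,
        1.06391602e-02,  7.84733857e-03, -1.76961822e-05]), 'position': array([ 0.24257199, -0.60245757,  0.23047532]), 'tool_rot': array([[ 9.27598738e-01,  3.73577755e-01, -4.92315714e-04],
       [ 3.73578068e-01, -9.27597585e-01,  1.46529386e-03],
       [ 9.07303243e-05, -1.54312309e-03, -9.99998805e-01]]), 'contact_force': array([-0.14414654, -0.52797047, -0.69345655]), 'ft_torque': array([-0.00224197, -0.07371053, -0.00174531]), 'finger_force': 0.0, 'opening': 0.0857342371148748}
```

View pics/scene0.png

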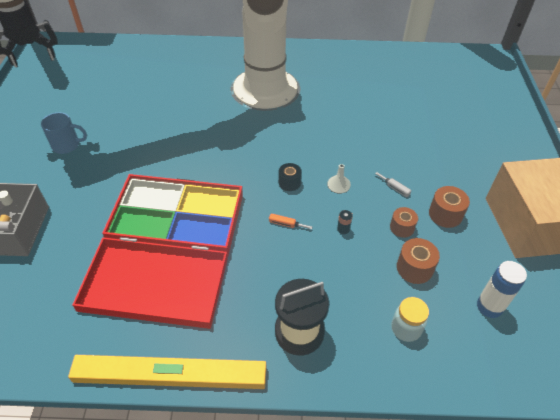

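View pics/side0.png

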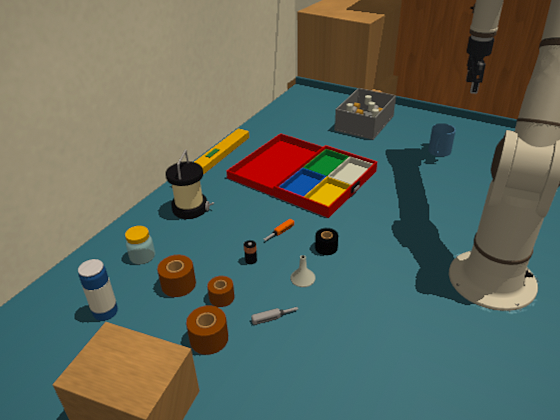

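Scene: chrome driver (393,184), funnel (340,178), battery (345,221), brown rolls (449,206), (404,222), (418,260); black roll (290,177), orange driver (290,222); trays white (153,196), yellow (210,202), green (140,225), blue (201,231). Side view agrees.

```bash
cat > h.py <<'E'
import numpy as np, cv2
def cloud(f):
    z=np.load(f); d=z["d"]; v,u=np.mgrid[:420,:560]
    c=np.stack([(u-z["mtx"][0,2])/z["mtx"][0,0]*d,(v-z["mtx"][1,2])/z["mtx"][1,1]*d,d],-1)
    return z["im"],(c-z["t"])@z["R"]
E
python3 - <<'E'
from h import *
def circ(p):
    A=np.c_[2*p[:,:2],np.ones(len(p))]; s=np.linalg.lstsq(A,(p[:,:2]**2).sum(1),rcond=None)[0]
    return s[:2],np.sqrt(s[2]+s[:2]@s[:2])
C={}
for f in("scene0.npz","side0.npz"): 
    im,P=cloud(f); C[f]=(im,P)
    bg=P[...,2][(abs(P[...,2])<.03)]; print(f,"table z",np.median(bg))
# split by clusters z>8mm in world region of scene
for f,(im,P) in C.items():
    m=((P[...,2]>.007)&(P[...,2]<.09)&(P[...,0]>.25)&(P[...,0]<.75)&(P[...,1]>-.1)&(P[...,1]<.55)).astype(np.uint8)
    n,l,s,c=cv2.connectedComponentsWithStats(m,connectivity=4)
    for i in range(1,n):
        if s[i,4]<60: continue
        p=P[l==i]; zt=np.percentile(p[:,2],97); top=p[p[:,2]>zt-.005]
        (rc,wh,a)=cv2.minAreaRect(p[:,:2].astype(np.float32)*1000); r2=cv2.minAreaRect(top[:,:2].astype(np.float32)*1000)
        print(f[:5],"px",c[i].round(),"n",s[i,4],"ztop %.3f"%zt,"all",np.round(rc),np.round(wh),"| top",np.round(r2[0]),np.round(r2[1]),round(r2[2]),im[l==i].mean(0).round())
# trays by colour
rng={"yellow":((20,150,100),(35,255,255)),"green":((50,120,60),(75,255,255)),"blue":((105,170,90),(125,255,255)),"white":((0,0,120),(180,70,255))}
for f,(im,P) in C.items():
    h=cv2.cvtColor(im,cv2.COLOR_BGR2HSV)
    reg=(P[...,0]>.3)&(P[...,0]<.75)&(P[...,1]<-.05)&(P[...,1]>-.5)&(P[...,2]>-.01)&(P[...,2]<.05)
    for k,(a,b) in rng.items():
        m=(cv2.inRange(h,a,b)>0)&reg
        n,l,s,c=cv2.connectedComponentsWithStats(m.astype(np.uint8)); i=1+s[1:,4].argmax()
        p=P[l==i]; r=cv2.minAreaRect(p[:,:2].astype(np.float32)*1000)
        t=p[p[:,2]>.024]; rt=cv2.minAreaRect(t[:,:2].astype(np.float32)*1000) if len(t)>5 else None
        print(f[:5],k,s[i,4],"rect",[np.round(x,1) for x in r],"floor z",np.percentile(p[:,2],[5,50,95]).round(3),"rim",rt and [np.round(x,1) for x in rt])
E
```

```text
scene0.npz table z 0.0006268653053880531
side0.npz table z -0.00021748485530932293
scene px [290. 176.] n 525 ztop 0.051 all [431.  91.] [64. 63.] | top [431.  91.] [62. 60.] 18 [72. 74. 67.]
scene px [339. 180.] n 335 ztop 0.075 all [439. 227.] [59. 48.] | top [430. 228.] [13. 14.] 55 [160. 171. 167.]
scene px [396. 185.] n 230 ztop 0.024 all [430. 374.] [118.  28.] | top [444. 389.] [76. 19.] 48 [163. 165. 162.]
scene px [225. 221.] n 1573 ztop 0.042 all [612. -80.] [ 64. 272.] | top [582. -68.] [ 58. 210.] 89 [115. 128. 167.]
scene px [449. 206.] n 1247 ztop 0.071 all [529. 506.] [91. 89.] | top [528. 506.] [88. 87.] 13 [ 75.  96. 133.]
scene px [404. 221.] n 630 ztop 0.051 all [577. 385.] [61. 68.] | top [578. 386.] [61. 62.] 64 [ 78.  99. 135.]
scene px [345. 221.] n 273 ztop 0.062 all [587. 233.] [33. 36.] | top [586. 233.] [33. 32.] 86 [82. 81. 75.]
scene px [286. 221.] n 270 ztop 0.023 all [580.  96.] [114.  22.] | top [576.  77.] [73. 21.] 73 [ 97. 131. 187.]
scene px [418. 260.] n 1461 ztop 0.070 all [703. 401.] [88. 90.] | top [702. 401.] [86. 88.] 23 [ 76.  99. 139.]
side
[... 675 characters left out ...]
220. 290.] n 660 ztop 0.050 all [575. 387.] [63. 65.] | top [575. 387.] [61. 64.] 57 [15. 54. 99.]
side0 px [207. 327.] n 1521 ztop 0.069 all [526. 507.] [91. 88.] | top [526. 506.] [87. 87.] 1 [ 13.  55. 103.]
side0 px [269. 314.] n 331 ztop 0.022 all [427. 376.] [115.  24.] | top [440. 391.] [72. 21.] 49 [110. 117. 122.]
scene yellow 18 rect [array([ 513. , -188.8]), array([ 4.2, 64.3]), np.float64(85.9)] floor z [0.007 0.01  0.014] rim None
scene green 813 rect [array([ 599.3, -287. ]), array([126.2,  65.1]), np.float64(85.8)] floor z [0.007 0.01  0.014] rim NoneTraceback (most recent call last):
  File "<stdin>", line 25, in <module>
ValueError: attempt to get argmax of an empty sequence
```

```bash
cat > trays.py <<'E'
from h import *
S={"scene0.npz":dict(white=(153,196),yellow=(210,202),green=(140,225),blue=(201,231)),
   "side0.npz":dict(white=(350,171),yellow=(330,191),green=(325,162),blue=(302,184))}
for f,dd in S.items():
    im,P=cloud(f); lab=cv2.cvtColor(im,cv2.COLOR_BGR2LAB).astype(int)
    for k,(u,v) in dd.items():
        ref=np.median(lab[v-2:v+3,u-2:u+3].reshape(-1,3),0)
        m=(np.abs(lab[...,1:]-ref[1:]).max(-1)<22)&(abs(lab[...,0]-ref[0])<70)&(P[...,2]>.004)&(P[...,2]<.034)
        n,l,s,c=cv2.connectedComponentsWithStats(m.astype(np.uint8),connectivity=4)
        p=P[l==l[v,u]]
        o=[]
        for q in (p[p[:,2]<.014],p[p[:,2]>.0255]):
            if len(q)>8:
                r=cv2.minAreaRect(q[:,:2].astype(np.float32)*1000); o.append((len(q),np.round(r[0]),np.round(r[1]),round(r[2])))
        print(f[:5],k,ref,np.median(p[:,2]).round(4),*o)
E
python3 trays.py
python3 - <<'E'
import cv2
for n,(a,b,c,d) in {"scene0":(80,165,260,330),"side0":(220,125,385,220)}.items():
    im=cv2.imread(f"pics/{n}.png")[b:d,a:c]; cv2.imwrite(f"pics/{n}c.png",cv2.resize(im,None,fx=3,fy=3))
E
```

```text
scene white [244. 126. 132.] 0.0107 (885, array([ 504., -274.]), array([132.,  73.]), 84) (191, array([ 514., -272.]), array([151.,  96.]), 85)
scene yellow [234. 117. 188.] 0.0109 (936, array([ 519., -124.]), array([136.,  73.]), 84) (217, array([ 527., -124.]), array([150.,  96.]), 84)
scene green [179.  82. 161.] 0.0105 (1027, array([ 600., -284.]), array([133.,  72.]), 85) (59, array([ 603., -213.]), array([90., 32.]), 18)
scene blue [144. 141.  79.] 0.0106 (1086, array([ 616., -133.]), array([135.,  73.]), 86) (43, array([621., -63.]), array([92., 32.]), 16)
side0 white [200. 125. 144.] 0.0104 (369, array([ 522., -284.]), array([118.,  73.]), 84) (69, array([ 545., -254.]), array([ 73., 165.]), 25)
side0 yellow [190. 133. 205.] 0.0005 (157113, array([ 817., -712.]), array([2007., 3170.]), 1) (71971, array([ 864., -447.]), array([1895., 3057.]), 0)
side0 green [120.  80. 165.] 0.0113 (355, array([ 618., -297.]), array([118.,  76.]), 85) (95, array([ 606., -280.]), array([153.,  97.]), 84)
side0 blue [ 90. 141.  79.] 0.0111 (408, array([ 631., -151.]), array([114.,  74.]), 83) (121, array([ 622., -140.]), array([136.,  99.]), 84)
```

View pics/scene0c.png

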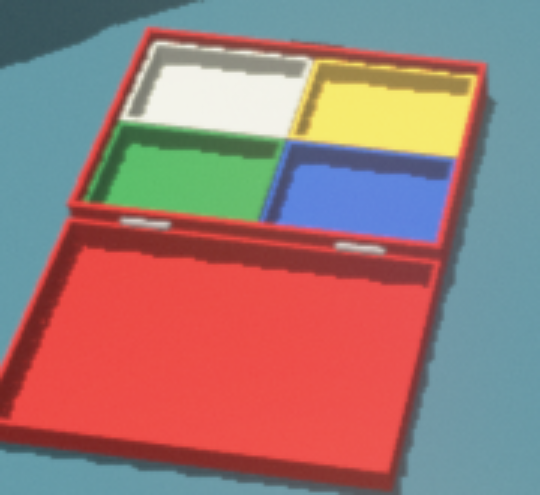

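Layout clear: white far left, yellow far right, green near left, blue near right; tray rows tilted about -5°. The 62 mm-wide, 50 mm-high roll at (576,386) is the one meant.

```bash
cat > go.py <<'E'
# usage: go.py x y z yaw  (mm, deg of tool y axis) ... -> rows needed from the current pose
import sys, numpy as np
from scipy.spatial.transform import Rotation as Ro
from cell import telemetry
s=telemetry.state(); p=np.array(s["position"])*1000; R=np.array(s["tool_rot"])
print("t %.1f"%s["time_s"],"pos",p.round(1),"yaw %.1f"%np.degrees(np.arctan2(R[1,1],R[0,1])),"open %.1f"%(s["opening"]*1000),"F",np.round(s["contact_force"],1),"q",np.round(s["qpos"]))
a=list(map(float,sys.argv[1:]))
for i in range(0,len(a),4):
    t=np.array(a[i:i+3]); w=np.radians(a[i+3]); y=np.array([np.cos(w),np.sin(w),0]); z=np.array([0,0,-1.])
    T=np.c_[np.cross(y,z),y,z]
    print("shift cm",(R.T@(t-p)/10).round(2),"rot",np.degrees(Ro.from_matrix(R.T@T).as_rotvec()).round(1))
E
python3 go.py 500 -100 250 -41.5  438 385 150 -41.5
```

```text
t 0.1 pos [ 242.6 -602.5  230.5] yaw -68.1 open 85.7 F [-0.1 -0.5 -0.7] q [ 83.  29. -24.  89.  13.  65. -12.]
shift cm [ 42.65 -36.99  -1.89] rot [ -0.1  -0.  -26.6]
shift cm [ 55.02 -84.28   8.18] rot [ -0.1  -0.  -26.6]
```

Careful with the scale: shifts go in shares of 80 cm and turns go in shares of 90 degrees. That gives: 42.7 cm / 80 = 0.5338, -37 cm / 80 = -0.4625, -26.6 degrees / 90 = -0.2956.

Emit:
step_arm --motion "6 0.5338 -0.4625 -0.0238 0 0 -0.2956;6 0.5338 -0.4625 -0.0238 0 0 -0.2956;6 0.5338 -0.4625 -0.0238 0 0 -0.2956;6 0.5338 -0.4625 -0.0238 0 0 -0.2956;6 0.5338 -0.4625 -0.0238 0 0 -0.2956;6 0.5338 -0.4625 -0.0238 0 0 -0.2956;6 0.5338 -0.4625 -0.0238 0 0 -0.2956;6 0.5338 -0.4625 -0.0238 0 0 -0.2956;6 0.5338 -0.4625 -0.0238 0 0 -0.2956;6 0.5338 -0.4625 -0.0238 0 0 -0.2956;6 0.5338 -0.4625 -0.0238 0 0 -0.2956;6 0.5338 -0.4625 -0.0238 0 0 -0.2956;6 0.5338 -0.4625 -0.0238 0 0 -0.2956;6 0.5338 -0.4625 -0.0238 0 0 -0.2956;6 0.5338 -0.4625 -0.0238 0 0 -0.2956"

```text
time_s: 1.4
position: [0.5031, -0.0932, 0.2511]
tool_rot: [[0.655, 0.756, 0.003], [0.756, -0.655, 0.003], [0.004, 0.0, -1.0]]
contact_force: [-0.4, 0.8, 0.8]
opening: 0.0597
finger_force: 0.0
```

```bash
python3 go.py 438 385 150 -41.5
```

```text
t 1.4 pos [503.1 -93.2 251.1] yaw -40.9 open 59.7 F [-0.4  0.8  0.8] q [ 47.  16. -46. 107.  13.  62. -45.]
shift cm [ 31.83 -36.24  10.23] rot [ 0.  -0.2  0.6]
```

In the tool's units: -36.8 cm / 80 = -0.46, 32.2 cm / 80 = 0.4025.

Emit:
step_arm --motion "6 0.4025 -0.46 0 0 0 0;6 0.4025 -0.46 0 0 0 0;6 0.4025 -0.46 0 0 0 0;6 0.4025 -0.46 0 0 0 0;6 0.4025 -0.46 0 0 0 0;6 0.4025 -0.46 0 0 0 0;6 0.4025 -0.46 0 0 0 0;6 0.4025 -0.46 0 0 0 0;6 0.4025 -0.46 0.0375 0 0 0;6 0.4025 -0.46 0.0625 0 0 0;6 0.4025 -0.46 0.0875 0 0 0;6 0.4025 -0.46 0.1125 0 0 0;6 0.4025 -0.46 0.1125 0 0 0;6 0.4025 -0.46 0.1125 0 0 0;6 0.4025 -0.46 0.1125 0 0 0;6 0.4025 -0.46 0.1125 0 0 0;6 0.4025 -0.46 0.1125 0 0 0"

```text
time_s: 2.82
position: [0.4398, 0.3834, 0.1614]
tool_rot: [[0.664, 0.748, 0.002], [0.748, -0.664, -0.0], [0.001, 0.002, -1.0]]
contact_force: [-0.4, -0.5, -0.5]
opening: 0.0601
finger_force: 0.0
```

```bash
python3 - <<'E'
from cell import viewer
import cv2,numpy as np
p=viewer.camera_params("wrist"); im,d=viewer.get_image("wrist"); cv2.imwrite("pics/w1.png",im); np.savez("w1.npz",im=im,d=d,**p)
E
python3 go.py 438 385 3 -41.5
python3 - <<'E'
from h import *
im,P=cloud("w1.npz")
m=((P[...,2]>.006)&(P[...,2]<.035)&(np.hypot(P[...,0]-.43,P[...,1]-.375)<.08)).astype(np.uint8)
n,l,s,c=cv2.connectedComponentsWithStats(m)
for i in range(1,n):
    if s[i,4]>300:
        p=P[l==i]; print(s[i],np.percentile(p[:,2],97),cv2.minAreaRect(p[:,:2].astype(np.float32)*1000)); q=p[p[:,2]>.0165]; print("handle",cv2.minAreaRect(q[:,:2].astype(np.float32)*1000))
E
```

```text
t 2.9 pos [439.8 383.5 161.6] yaw -41.6 open 59.7 F [ 0.6 -0.1  0.1] q [  -8.   33.  -48.  102.   28.   58. -109.]
shift cm [-0.04 -0.26 15.86] rot [ 0.1 -0.1 -0.1]
[ 267  154   21  111 1743] 0.02153089137826317 ((427.79815673828125, 374.7776794433594), (115.23265838623047, 19.432674407958984), 47.68292999267578)
handle ((440.3616027832031, 388.9130859375), (77.35399627685547, 18.95456314086914), 47.7033805847168)
```

View pics/w1.png

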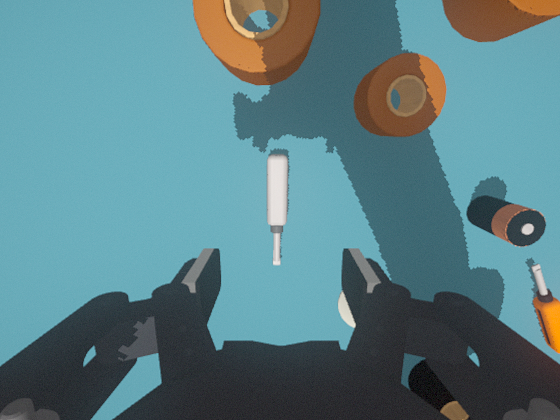

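Wrist view: the chrome driver at (278,205) lies centred between the fingers, handle away; axis and length (115 × 19 mm) agree. Descend.

In the tool's units: 14.8 cm / 80 = 0.185, 14 cm / 80 = 0.175, -0.7 degrees / 90 = -0.0078.

Emit:
step_arm --motion "4.5 0 -0.0025 0.05 0 0 -0.0078;4.5 0 -0.0025 0.1 0 0 -0.0078;4.5 0 -0.0025 0.1375 0 0 -0.0078;4.5 0 -0.0025 0.1625 0 0 -0.0078;4.5 0 -0.0025 0.175 0 0 -0.0078;4.5 0 -0.0025 0.185 0 0 -0.0078;4.5 0 -0.0025 0.185 0 0 -0.0078;4.5 0 -0.0025 0.185 0 0 -0.0078;4.5 0 -0.0025 0.185 0 0 -0.0078"

```text
time_s: 3.62
position: [0.4377, 0.387, 0.014]
tool_rot: [[0.653, 0.757, 0.002], [0.757, -0.653, 0.002], [0.003, 0.0, -1.0]]
contact_force: [-0.3, -0.1, -0.1]
opening: 0.045
finger_force: 0.0
```

```bash
python3 go.py 438 386 3 -42.3
```

```text
t 3.6 pos [437.7 387.   14. ] yaw -40.8 open 45.0 F [-0.3 -0.1 -0.1] q [ -14.   44.  -40.  106.   39.   45. -116.]
shift cm [-0.06  0.08  1.1 ] rot [ 0.  -0.2  1.5]
```

In the tool's units: -18 cm / 80 = -0.225, 1.1 cm / 80 = 0.0138, 1.5 degrees / 90 = 0.0167.

Emit:
step_arm --motion "4.5 0 0.0013 0.0138 0 0 0.0167;4.5 0 0.0013 0.0138 0 0 0.0167;4.5 0 0.0013 0.0138 0 0 0.0167;1 0 0.0013 0.0138 0 0 0.0167;1 0 0.0013 0.0138 0 0 0.0167;1 0 0.0013 0.0138 0 0 0.0167;1 0 0.0013 0.0138 0 0 0.0167;1 0 0.0013 0.0138 0 0 0.0167;1 0 0.0013 0.0138 0 0 0.0167;1 0 0.0013 0.0138 0 0 0.0167;1 0 0.0013 -0.0375 0 0 0.0167;1 0 0.0013 -0.0875 0 0 0.0167;1 0 0.0013 -0.1375 0 0 0.0167;1 0 0.0013 -0.1875 0 0 0.0167;1 0 0.0013 -0.225 0 0 0.0167;1 0 0.0013 -0.225 0 0 0.0167" --newtons 50

```text
time_s: 4.95
position: [0.4397, 0.3888, 0.1992]
tool_rot: [[0.672, 0.74, 0.008], [0.74, -0.672, 0.007], [0.011, 0.002, -1.0]]
contact_force: [1.5, 1.0, -1.4]
opening: 0.0189
finger_force: 49.4
```

```bash
python3 go.py 490 50 200 -5  526 -124 200 -5  526 -124 80 -5
python3 - <<'E'
from cell import viewer
import cv2
im,d=viewer.get_image("wrist"); cv2.imwrite("pics/w2.png",im)
E
```

```text
t 5.0 pos [439.7 388.8 199.2] yaw -42.2 open 18.9 F [ 1.5  1.  -1.4] q [  -7.   30.  -50.  100.   26.   62. -108.]
shift cm [-21.7   26.5   -0.27] rot [  0.3  -0.6 -37.2]
shift cm [-32.16  40.87  -0.36] rot [  0.3  -0.6 -37.2]
shift cm [-32.29  40.85  11.64] rot [  0.3  -0.6 -37.2]
```

View pics/w2.png

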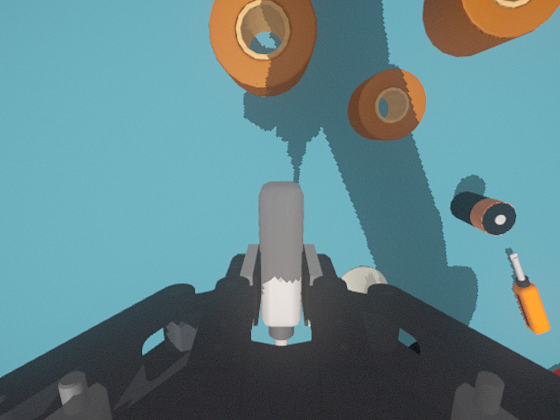

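```bash
python3 go.py 527 -109 200 -5  527 -109 60 -5
```

```text
t 5.0 pos [438.9 387.3 196. ] yaw -42.3 open 18.9 F [ 0.1 -0.5 -2. ] q [  -7.   30.  -50.  100.   26.   61. -108.]
shift cm [-30.8   39.9   -0.55] rot [  0.2  -0.3 -37.3]
shift cm [-30.9   39.87  13.45] rot [  0.2  -0.3 -37.3]
```

In the tool's units: 39.9 cm / 80 = 0.4988, -30.8 cm / 80 = -0.385, -37.3 degrees / 90 = -0.4144.

Emit:
step_arm --motion "1 -0.385 0.4988 -0.0063 0 0 -0.4144;1 -0.385 0.4988 -0.0063 0 0 -0.4144;1 -0.385 0.4988 -0.0063 0 0 -0.4144;1 -0.385 0.4988 -0.0063 0 0 -0.4144;1 -0.385 0.4988 -0.0063 0 0 -0.4144;1 -0.385 0.4988 -0.0063 0 0 -0.4144;1 -0.385 0.4988 -0.0063 0 0 -0.4144;1 -0.385 0.4988 -0.0063 0 0 -0.4144;1 -0.385 0.4988 -0.0063 0 0 -0.4144;1 -0.385 0.4988 -0.0063 0 0 -0.4144;1 -0.385 0.4988 -0.0063 0 0 -0.4144;1 -0.385 0.4988 -0.0063 0 0 -0.4144;1 -0.385 0.4988 -0.0063 0 0 -0.4144;1 -0.385 0.4988 0.05 0 0 -0.4144;1 -0.385 0.4988 0.1 0 0 -0.4144;1 -0.385 0.4988 0.1375 0 0 -0.4144;1 -0.385 0.4988 0.15 0 0 -0.4144;1 -0.385 0.4988 0.15 0 0 -0.4144;1 -0.385 0.4988 0.15 0 0 -0.4144;1 -0.385 0.4988 0.15 0 0 -0.4144"

```text
time_s: 6.67
position: [0.5271, -0.1104, 0.074]
tool_rot: [[0.086, 0.996, 0.003], [0.996, -0.086, -0.0], [0.0, 0.003, -1.0]]
contact_force: [0.2, 0.5, -0.9]
opening: 0.0187
finger_force: 49.3
```

```bash
python3 go.py 527 -109 14 -5
python3 - <<'E'
from cell import viewer
import cv2
im,d=viewer.get_image("wrist"); cv2.imwrite("pics/w3.png",im)
E
```

```text
t 6.7 pos [ 527.1 -110.4   74. ] yaw -4.9 open 18.7 F [ 0.2  0.5 -0.9] q [ 48.  38. -51. 111.  39.  49. -28.]
shift cm [ 0.14 -0.04  6.  ] rot [ 0.2 -0.   0.1]
```

View pics/w3.png

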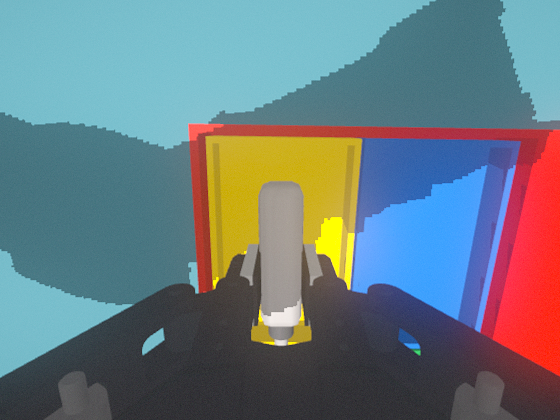

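Driver (281,250) is centred over the yellow tray (columns 207–358), parallel to its walls. Lower.

In the tool's units: 6.1 cm / 80 = 0.0763, 6 cm / 80 = 0.075.

Emit:
step_arm --motion "1 0 0 0.0313 0 0 0;1 0 0 0.0563 0 0 0;1 0 0 0.0688 0 0 0;1 0 0 0.075 0 0 0;1 0 0 0.0763 0 0 0;1 0 0 0.0763 0 0 0;1 0 0 0.0763 0 0 0"

```text
time_s: 7.3
position: [0.5267, -0.1109, 0.0126]
tool_rot: [[0.087, 0.996, 0.002], [0.996, -0.087, -0.0], [-0.0, 0.002, -1.0]]
contact_force: [0.1, 0.6, -1.2]
opening: 0.0191
finger_force: 49.5
```

In the tool's units: -18.6 cm / 80 = -0.2325, -15 cm / 80 = -0.1875.

Emit:
step_arm --motion "3.4 0 0 0 0 0 0;3.4 0 0 0 0 0 0;3.4 0 0 0 0 0 0;3.4 0 0 -0.0375 0 0 0;3.4 0 0 -0.0875 0 0 0;3.4 0 0 -0.1375 0 0 0;3.4 0 0 -0.1875 0 0 0;3.4 0 0 -0.2325 0 0 0;3.4 0 0 -0.2325 0 0 0;3.4 0 0 -0.2325 0 0 0"

```text
time_s: 8.13
position: [0.5272, -0.1112, 0.1999]
tool_rot: [[0.087, 0.996, 0.005], [0.996, -0.087, -0.002], [-0.002, 0.005, -1.0]]
contact_force: [0.0, -0.7, 0.3]
opening: 0.0341
finger_force: 0.0
```

```bash
python3 go.py 586 234 200 -95
```

```text
t 8.1 pos [ 527.2 -111.2  199.9] yaw -5.0 open 34.1 F [ 0.  -0.7  0.3] q [ 55.  29. -59. 106.  28.  61. -20.]
shift cm [34.9   2.86 -0.06] rot [ 0.3 -0.1 90. ]
```

In the tool's units: 34.9 cm / 80 = 0.4363, 10 cm / 80 = 0.125, -90 degrees / 90 = -1.

Emit:
step_arm --motion "6 0.4363 0.0363 0 0 0 -1;6 0.4363 0.0363 0 0 0 -1;6 0.4363 0.0363 0 0 0 -1;6 0.4363 0.0363 0 0 0 -1;6 0.4363 0.0363 0 0 0 -1;6 0.4363 0.0363 0 0 0 -1;6 0.4363 0.0363 0 0 0 -1;6 0.4363 0.0363 0 0 0 -1;6 0.4363 0.0363 0 0 0 -1;6 0.4363 0.0363 0 0 0 -1;6 0.4363 0.0363 0 0 0 -1;6 0.4363 0.0363 0 0 0 -1;6 0.4363 0.0363 0 0 0 -1;6 0.4363 0.0363 0.05 0 0 -1;6 0.4363 0.0363 0.1 0 0 -1;6 0.4363 0.0363 0.125 0 0 -1;6 0.4363 0.0363 0.125 0 0 -1;6 0.4363 0.0363 0.125 0 0 -1"

```text
time_s: 9.63
position: [0.5831, 0.234, 0.0953]
tool_rot: [[-0.996, 0.086, -0.004], [0.086, 0.996, -0.001], [0.004, -0.001, -1.0]]
contact_force: [0.5, 0.8, 0.1]
opening: 0.0602
finger_force: 0.0
```

```bash
python3 go.py 586 234 22 85
python3 - <<'E'
from cell import viewer
import cv2
im,d=viewer.get_image("wrist"); cv2.imwrite("pics/w4.png",im)
E
```

```text
t 9.6 pos [583.1 234.   95.3] yaw 85.1 open 60.2 F [0.5 0.8 0.1] q [ 19.  54. -66.  97.  53.  67.  23.]
shift cm [-0.32  0.04  7.33] rot [-0.1 -0.2  0.1]
```

View pics/w4.png

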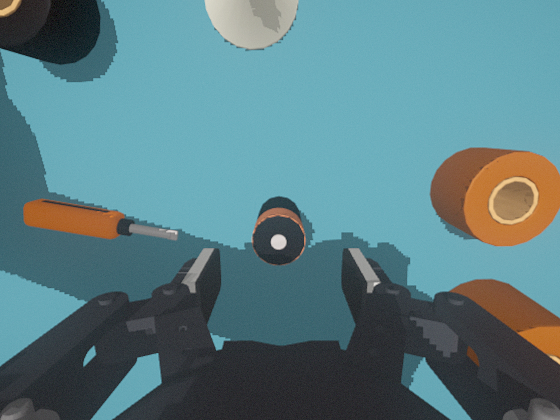

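Battery (279,240) is centred between the fingers; orange driver's tip (178,235) stays clear.

In the tool's units: -11 cm / 80 = -0.1375, -8 cm / 80 = -0.1.

Emit:
step_arm --motion "6 -0.0038 0 0.0375 0 0 0;6 -0.0038 0 0.0688 0 0 0;6 -0.0038 0 0.085 0 0 0;6 -0.0038 0 0.0913 0 0 0;6 -0.0038 0 0.0913 0 0 0;6 -0.0038 0 0.0913 0 0 0;2 -0.0038 0 0.0913 0 0 0;2 -0.0038 0 0.0913 0 0 0;2 -0.0038 0 0.0913 0 0 0;2 -0.0038 0 0.0913 0 0 0;2 -0.0038 0 0.0913 0 0 0;2 -0.0038 0 0.0913 0 0 0;2 -0.0038 0 0.05 0 0 0;2 -0.0038 0 0 0 0 0;2 -0.0038 0 -0.05 0 0 0;2 -0.0038 0 -0.1 0 0 0;2 -0.0038 0 -0.1375 0 0 0;2 -0.0038 0 -0.1375 0 0 0" --newtons 50

```text
time_s: 11.18
position: [0.59, 0.2369, 0.215]
tool_rot: [[-0.996, 0.086, 0.009], [0.086, 0.996, 0.005], [-0.009, 0.006, -1.0]]
contact_force: [1.6, 1.4, -1.6]
opening: 0.0324
finger_force: 49.9
```

```bash
python3 go.py 513 -272 200 85
```

```text
t 11.2 pos [590.  236.9 215. ] yaw 85.1 open 32.4 F [ 1.6  1.4 -1.6] q [ 21.  47. -73.  92.  46.  76.  27.]
shift cm [  3.3  -51.38   1.18] rot [0.3 0.5 0.1]
```

In the tool's units: -51 cm / 80 = -0.6375, 2.9 cm / 80 = 0.0363.

Emit:
step_arm --motion "2 0.0363 -0.6375 0 0 0 0;2 0.0363 -0.6375 0 0 0 0;2 0.0363 -0.6375 0 0 0 0;2 0.0363 -0.6375 0 0 0 0;2 0.0363 -0.6375 0 0 0 0;2 0.0363 -0.6375 0 0 0 0;2 0.0363 -0.6375 0 0 0 0;2 0.0363 -0.6375 0 0 0 0;2 0.0363 -0.6375 0 0 0 0;2 0.0363 -0.6375 0 0 0 0;2 0.0363 -0.6375 0 0 0 0;2 0.0363 -0.6375 0 0 0 0;2 0.0363 -0.6375 0 0 0 0;2 0.0363 -0.6375 0 0 0 0;2 0.0363 -0.6375 0.05 0 0 0;2 0.0363 -0.6375 0.1 0 0 0;2 0.0363 -0.6375 0.1375 0 0 0;2 0.0363 -0.6375 0.1375 0 0 0;2 0.0363 -0.6375 0.1375 0 0 0;2 0.0363 -0.6375 0.1375 0 0 0"

```text
time_s: 12.85
position: [0.516, -0.2704, 0.0993]
tool_rot: [[-0.996, 0.085, 0.002], [0.085, 0.996, 0.0], [-0.002, 0.0, -1.0]]
contact_force: [0.8, 0.7, -0.7]
opening: 0.0323
finger_force: 50.1
```

```bash
python3 go.py 513 -272 33 85
python3 - <<'E'
from cell import viewer
import cv2
im,d=viewer.get_image("scene"); cv2.imwrite("pics/s5.png",cv2.resize(im[140:300,60:300],None,fx=3,fy=3))
E
```

```text
t 12.8 pos [ 516.  -270.4   99.3] yaw 85.1 open 32.3 F [ 0.8  0.7 -0.7] q [ 74.  54. -73. 104.  57.  68.  67.]
shift cm [ 0.31 -0.18  6.63] rot [0.  0.1 0.1]
```

View pics/s5.png

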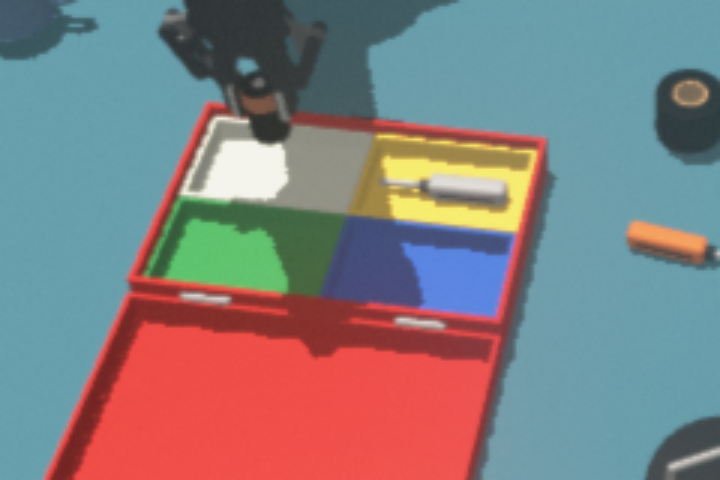

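Chrome driver (445,187) lies in the yellow tray; battery hangs over the white one. Lower and release.

In the tool's units: 6.7 cm / 80 = 0.0838, 6.6 cm / 80 = 0.0825.

Emit:
step_arm --motion "2 0.0038 -0.0025 0.0313 0 0 0;2 0.0038 -0.0025 0.0563 0 0 0;2 0.0038 -0.0025 0.075 0 0 0;2 0.0038 -0.0025 0.0825 0 0 0;2 0.0038 -0.0025 0.0838 0 0 0;2 0.0038 -0.0025 0.0838 0 0 0;2 0.0038 -0.0025 0.0838 0 0 0"

```text
time_s: 13.48
position: [0.5125, -0.2738, 0.0351]
tool_rot: [[-0.996, 0.087, 0.001], [0.087, 0.996, -0.004], [-0.001, -0.003, -1.0]]
contact_force: [-9.8, 1.2, 23.3]
opening: 0.0327
finger_force: 54.3
```

In the tool's units: -18 cm / 80 = -0.225, -15 cm / 80 = -0.1875.

Emit:
step_arm --motion "6 0 0 0 0 0 0;6 0 0 0 0 0 0;6 0 0 0 0 0 0;6 0 0 0 0 0 0;6 0 0 -0.0375 0 0 0;6 0 0 -0.0875 0 0 0;6 0 0 -0.1375 0 0 0;6 0 0 -0.1875 0 0 0;6 0 0 -0.225 0 0 0;6 0 0 -0.225 0 0 0;6 0 0 -0.225 0 0 0"

```text
time_s: 14.4
position: [0.5126, -0.2735, 0.2121]
tool_rot: [[-0.996, 0.087, 0.003], [0.087, 0.996, -0.002], [-0.003, -0.001, -1.0]]
contact_force: [0.0, 0.1, -0.6]
opening: 0.0602
finger_force: 0.0
```

```bash
python3 go.py 576 386 210 85
```

```text
t 14.4 pos [ 512.6 -273.5  212.1] yaw 85.0 open 60.2 F [ 0.   0.1 -0.6] q [ 78.  48. -81.  99.  49.  77.  72.]
shift cm [-0.59 66.25  0.12] rot [-0.1  0.2  0. ]
```

In the tool's units: 66.2 cm / 80 = 0.8275, 10 cm / 80 = 0.125.

Emit:
step_arm --motion "8 -0.0075 0.8275 0 0 0 0;8 -0.0075 0.8275 0.025 0 0 0;8 -0.0075 0.8275 0.05 0 0 0;8 -0.0075 0.8275 0.05 0 0 0;8 -0.0075 0.8275 0.05 0 0 0;8 -0.0075 0.8275 0.05 0 0 0;8 -0.0075 0.8275 0.05 0 0 0;8 -0.0075 0.8275 0.05 0 0 0;8 -0.0075 0.8275 0.05 0 0 0;8 -0.0075 0.8275 0.05 0 0 0;8 -0.0075 0.8275 0.05 0 0 0;8 -0.0075 0.8275 0.05 0 0 0;8 -0.0075 0.8275 0.05 0 0 0;8 -0.0075 0.8275 0.05 0 0 0;8 -0.0075 0.8275 0.05 0 0 0;8 -0.0075 0.8275 0.05 0 0 0;8 -0.0075 0.8275 0.1 0 0 0;8 -0.0075 0.8275 0.125 0 0 0;8 -0.0075 0.8275 0.125 0 0 0;8 -0.0075 0.8275 0.125 0 0 0"

```text
time_s: 16.07
position: [0.5733, 0.3846, 0.1074]
tool_rot: [[-0.996, 0.086, -0.004], [0.086, 0.996, -0.003], [0.004, -0.003, -1.0]]
contact_force: [0.6, 0.4, 0.7]
opening: 0.0799
finger_force: 0.0
```

```bash
python3 go.py 576 386 8 85
python3 - <<'E'
from cell import viewer
import cv2
im,d=viewer.get_image("wrist"); cv2.imwrite("pics/w6.png",im)
E
```

```text
t 16.1 pos [573.3 384.6 107.4] yaw 85.1 open 79.9 F [0.6 0.4 0.7] q [  1.  56. -64.  87.  51.  71.  15.]
shift cm [-0.29  0.2   9.94] rot [-0.2 -0.2  0.1]
```

View pics/w6.png

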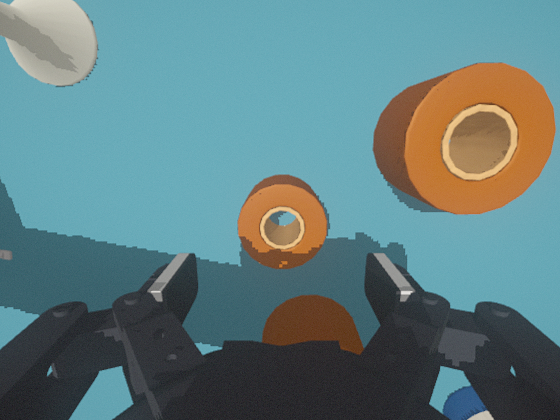

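Target roll (283,227) centred between fingers; funnel and large rolls clear.

In the tool's units: 9.5 cm / 80 = 0.1188, 8.5 cm / 80 = 0.1063.

Emit:
step_arm --motion "8 -0.0038 0.0013 0.0375 0 0 0;8 -0.0038 0.0013 0.075 0 0 0;8 -0.0038 0.0013 0.1063 0 0 0;8 -0.0038 0.0013 0.1188 0 0 0;8 -0.0038 0.0013 0.1188 0 0 0;8 -0.0038 0.0013 0.1188 0 0 0;5 -0.0038 0.0013 0.1188 0 0 0;5 -0.0038 0.0013 0.1188 0 0 0;5 -0.0038 0.0013 0.1188 0 0 0;5 -0.0038 0.0013 0.1188 0 0 0;5 -0.0038 0.0013 0.1188 0 0 0;5 -0.0038 0.0013 0.1188 0 0 0;5 -0.0038 0.0013 0.075 0 0 0;5 -0.0038 0.0013 0.025 0 0 0;5 -0.0038 0.0013 -0.025 0 0 0;5 -0.0038 0.0013 -0.0625 0 0 0;5 -0.0038 0.0013 -0.0625 0 0 0;5 -0.0038 0.0013 -0.0625 0 0 0" --newtons 60

```text
time_s: 17.62
position: [0.5789, 0.3879, 0.1642]
tool_rot: [[-0.996, 0.086, 0.005], [0.087, 0.996, 0.003], [-0.005, 0.004, -1.0]]
contact_force: [-0.5, -0.2, -1.9]
opening: 0.0624
finger_force: 66.8
```

```bash
python3 go.py 621 -132 157 85
```

```text
t 17.6 pos [578.9 387.9 164.2] yaw 85.0 open 62.4 F [-0.5 -0.2 -1.9] q [  2.  53. -66.  84.  49.  75.  17.]
shift cm [ -8.69 -51.43   0.58] rot [0.2 0.3 0. ]
```

In the tool's units: -51.2 cm / 80 = -0.64, -9 cm / 80 = -0.1125.

Emit:
step_arm --motion "5 -0.1125 -0.64 0 0 0 0;5 -0.1125 -0.64 0 0 0 0;5 -0.1125 -0.64 0 0 0 0;5 -0.1125 -0.64 0 0 0 0;5 -0.1125 -0.64 0 0 0 0;5 -0.1125 -0.64 0 0 0 0;5 -0.1125 -0.64 0 0 0 0;5 -0.1125 -0.64 0 0 0 0;5 -0.1125 -0.64 0 0 0 0;5 -0.1125 -0.64 0 0 0 0;5 -0.1125 -0.64 0 0 0 0;5 -0.1125 -0.64 0 0 0 0;5 -0.1125 -0.64 0 0 0 0;5 -0.1125 -0.64 0 0 0 0;5 -0.1125 -0.64 0.05 0 0 0;5 -0.1125 -0.64 0.0938 0 0 0;5 -0.1125 -0.64 0.0938 0 0 0;5 -0.1125 -0.64 0.0938 0 0 0;5 -0.1125 -0.64 0.0938 0 0 0"

```text
time_s: 19.2
position: [0.6237, -0.1302, 0.0865]
tool_rot: [[-0.996, 0.085, 0.001], [0.085, 0.996, 0.001], [-0.001, 0.001, -1.0]]
contact_force: [-0.0, -0.2, -0.6]
opening: 0.0624
finger_force: 66.9
```

```bash
python3 go.py 621 -132 22 85
python3 - <<'E'
from cell import viewer
import cv2
im,d=viewer.get_image("wrist"); cv2.imwrite("pics/w7.png",im)
E
```

```text
t 19.2 pos [ 623.7 -130.2   86.5] yaw 85.1 open 62.4 F [-0.  -0.2 -0.6] q [ 52.  55. -66.  96.  54.  67.  56.]
shift cm [ 0.25 -0.21  6.45] rot [0.1 0.  0.1]
```

View pics/w7.png

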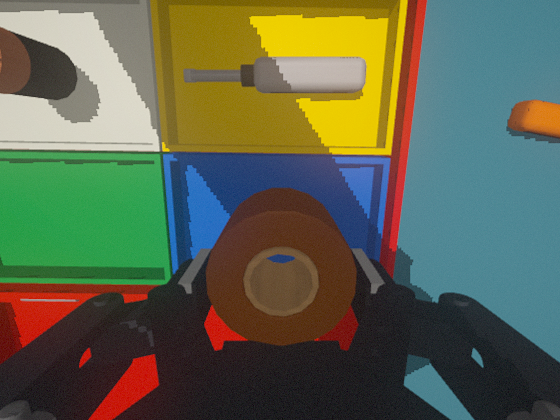

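Battery stands at (40,75) in white, driver lies in yellow; roll over blue. Check the tray centre by casting the rim pixels onto z = 30 mm.

```bash
python3 - <<'E'
from cell import viewer
import numpy as np
p=viewer.camera_params("wrist"); c=-p["R"].T@p["t"]
for u,v in((278,155),(163,152),(390,155),(160,2),(0,151)):
    r=p["R"].T@np.linalg.inv(p["mtx"])@[u,v,1]; print(u,v,(c+r*(.03-c[2])/r[2]).round(4))
E
python3 go.py 621 -132 22 85
```

```text
278 155 [ 0.5765 -0.128   0.03  ]
163 152 [ 0.5682 -0.2026  0.03  ]
390 155 [ 0.5828 -0.0549  0.03  ]
160 2 [ 0.4836 -0.1884  0.03  ]
0 151 [ 0.5585 -0.3082  0.03  ]
t 19.2 pos [ 624.4 -130.3   87.4] yaw 85.1 open 62.5 F [ 0.3  0.4 -1.1] q [ 52.  55. -66.  96.  54.  67.  56.]
shift cm [ 0.34 -0.2   6.54] rot [0.  0.1 0.1]
```

In the tool's units: 6.4 cm / 80 = 0.08, 6.3 cm / 80 = 0.0788.

Emit:
step_arm --motion "5 0.0025 -0.0025 0.025 0 0 0;5 0.0025 -0.0025 0.05 0 0 0;5 0.0025 -0.0025 0.0688 0 0 0;5 0.0025 -0.0025 0.075 0 0 0;5 0.0025 -0.0025 0.0788 0 0 0;5 0.0025 -0.0025 0.08 0 0 0;5 0.0025 -0.0025 0.08 0 0 0;5 0.0025 -0.0025 0.08 0 0 0"

```text
time_s: 19.92
position: [0.6212, -0.1337, 0.0271]
tool_rot: [[-0.996, 0.086, 0.0], [0.086, 0.996, -0.005], [-0.0, -0.005, -1.0]]
contact_force: [-16.9, -3.2, 38.9]
opening: 0.0622
finger_force: 72.3
```

In the tool's units: -13 cm / 80 = -0.1625, -11 cm / 80 = -0.1375.

Emit:
step_arm --motion "5 0 0 -0.0025 0 0 0;5 0 0 -0.0038 0 0 0;5 0 0 -0.0038 0 0 0;7.6 0 0 -0.0038 0 0 0;7.6 0 0 -0.0038 0 0 0;7.6 0 0 -0.0038 0 0 0;7.6 0 0 -0.0038 0 0 0;7.6 0 0 -0.0038 0 0 0;7.6 0 0 -0.0375 0 0 0;7.6 0 0 -0.0875 0 0 0;7.6 0 0 -0.1375 0 0 0;7.6 0 0 -0.1625 0 0 0;7.6 0 0 -0.1625 0 0 0"

```text
time_s: 21.0
position: [0.6241, -0.1324, 0.1569]
tool_rot: [[-0.996, 0.086, 0.008], [0.086, 0.996, -0.0], [-0.008, 0.0, -1.0]]
contact_force: [0.3, 0.4, 0.7]
opening: 0.076
finger_force: 0.0
```

```bash
python3 go.py 430 228 160 85 430 228 160 40
python3 - <<'E'
from cell import viewer
import cv2
im,d=viewer.get_image("wrist"); cv2.imwrite("pics/w8.png",im)
E
```

```text
t 21.0 pos [ 624.1 -132.4  156.9] yaw 85.0 open 76.0 F [0.3 0.4 0.7] q [ 54.  51. -70.  94.  50.  72.  58.]
shift cm [22.45 34.23 -0.48] rot [0.  0.5 0. ]
shift cm [22.45 34.23 -0.48] rot [ 0.2  0.4 45. ]
```

View pics/w8.png

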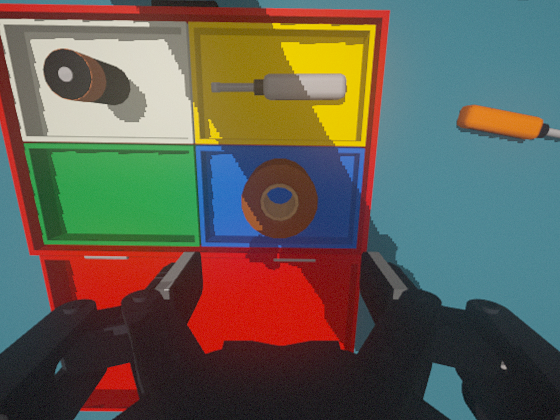

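Roll sits flat in blue (280,200), battery upright in white, driver in yellow. Now the funnel.

In the tool's units: 34.2 cm / 80 = 0.4275, 22.4 cm / 80 = 0.28.

Emit:
step_arm --motion "5 0.28 0.4275 -0.005 0 0 0;5 0.28 0.4275 -0.005 0 0 0;5 0.28 0.4275 -0.005 0 0 0;5 0.28 0.4275 -0.005 0 0 0;5 0.28 0.4275 -0.005 0 0 0;5 0.28 0.4275 -0.005 0 0 0;5 0.28 0.4275 -0.005 0 0 0;5 0.28 0.4275 -0.005 0 0 0;5 0.28 0.4275 -0.005 0 0 0;5 0.28 0.4275 -0.005 0 0 0;5 0.28 0.4275 -0.005 0 0 0;5 0.28 0.4275 -0.005 0 0 0;5 0.28 0.4275 -0.005 0 0 0;5 0.28 0.4275 0.025 0 0 0;5 0.28 0.4275 0.05 0 0 0;5 0.28 0.4275 0.0625 0 0 0;5 0.28 0.4275 0.0625 0 0 0;5 0.28 0.4275 0.0625 0 0 0"

```text
time_s: 22.55
position: [0.4275, 0.226, 0.1009]
tool_rot: [[-0.996, 0.088, -0.002], [0.088, 0.996, -0.0], [0.002, -0.0, -1.0]]
contact_force: [-0.3, 0.6, 0.3]
opening: 0.05
finger_force: 0.0
```

```bash
python3 go.py 430 228 42 85
python3 - <<'E'
from cell import viewer
import cv2
im,d=viewer.get_image("wrist"); cv2.imwrite("pics/w9.png",im)
E
```

```text
t 22.6 pos [427.5 226.  100.9] yaw 84.9 open 50.0 F [-0.3  0.6  0.3] q [ 23.  42. -70. 117.  48.  57.  12.]
shift cm [-0.24  0.23  5.89] rot [-0.  -0.1 -0.1]
```

View pics/w9.png

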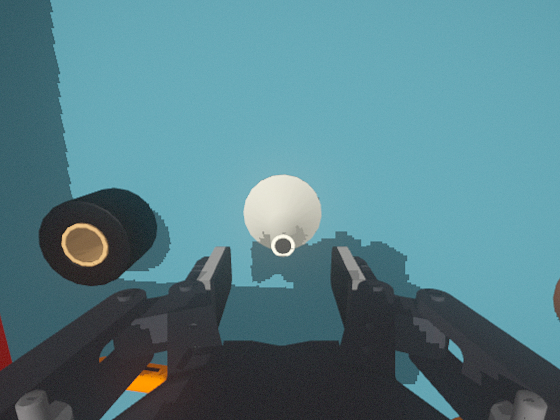

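Spout (283,245) is centred between the fingers; the black roll (90,240) is clear.

In the tool's units: -6 cm / 80 = -0.075, 5.9 cm / 80 = 0.0738.

Emit:
step_arm --motion "5 -0.0025 0.0025 0.0313 0 0 0;5 -0.0025 0.0025 0.0563 0 0 0;5 -0.0025 0.0025 0.07 0 0 0;5 -0.0025 0.0025 0.0738 0 0 0;5 -0.0025 0.0025 0.0738 0 0 0;5 -0.0025 0.0025 0.0738 0 0 0;0.8 -0.0025 0.0025 0.0738 0 0 0;0.8 -0.0025 0.0025 0.0738 0 0 0;0.8 -0.0025 0.0025 0.0738 0 0 0;0.8 -0.0025 0.0025 0.0738 0 0 0;0.8 -0.0025 0.0025 0.0738 0 0 0;0.8 -0.0025 0.0025 0.0738 0 0 0;0.8 -0.0025 0.0025 0.0738 0 0 0;0.8 -0.0025 0.0025 0.025 0 0 0;0.8 -0.0025 0.0025 -0.025 0 0 0;0.8 -0.0025 0.0025 -0.075 0 0 0;0.8 -0.0025 0.0025 -0.075 0 0 0;0.8 -0.0025 0.0025 -0.075 0 0 0" --newtons 35

```text
time_s: 24.1
position: [0.4311, 0.2294, 0.1636]
tool_rot: [[-0.996, 0.087, 0.005], [0.087, 0.996, 0.001], [-0.004, 0.002, -1.0]]
contact_force: [0.1, -0.2, -0.7]
opening: 0.0162
finger_force: 34.5
```

```bash
python3 go.py 608 -280 160 85
python3 - <<'E'
from cell import viewer
import cv2
im,d=viewer.get_image("wrist"); cv2.imwrite("pics/w10.png",im)
E
```

```text
t 24.1 pos [431.1 229.4 163.6] yaw 85.0 open 16.2 F [ 0.1 -0.2 -0.7] q [ 27.  38. -76. 115.  42.  62.  17.]
shift cm [-22.07 -49.2    0.38] rot [ 0.1  0.3 -0. ]
```

View pics/w10.png

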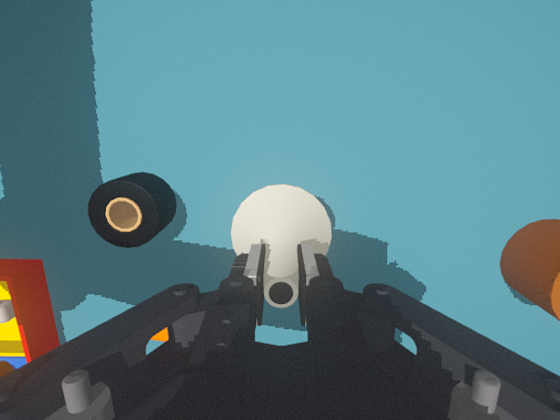

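Funnel is held by its spout, upright, at (281,240).

In the tool's units: -49.2 cm / 80 = -0.615, -22 cm / 80 = -0.275.

Emit:
step_arm --motion "0.8 -0.275 -0.615 0.025 0 0 0;0.8 -0.275 -0.615 0.025 0 0 0;0.8 -0.275 -0.615 0.025 0 0 0;0.8 -0.275 -0.615 0.025 0 0 0;0.8 -0.275 -0.615 0.025 0 0 0;0.8 -0.275 -0.615 0.025 0 0 0;0.8 -0.275 -0.615 0.025 0 0 0;0.8 -0.275 -0.615 0.025 0 0 0;0.8 -0.275 -0.615 0.025 0 0 0;0.8 -0.275 -0.615 0.025 0 0 0;0.8 -0.275 -0.615 0.025 0 0 0;0.8 -0.275 -0.615 0.025 0 0 0;0.8 -0.275 -0.615 0.025 0 0 0;0.8 -0.275 -0.615 0.025 0 0 0;0.8 -0.275 -0.615 0.025 0 0 0;0.8 -0.275 -0.615 0.05 0 0 0;0.8 -0.275 -0.615 0.05 0 0 0;0.8 -0.275 -0.615 0.05 0 0 0;0.8 -0.275 -0.615 0.05 0 0 0"

```text
time_s: 25.73
position: [0.6059, -0.279, 0.1212]
tool_rot: [[-0.996, 0.084, -0.001], [0.084, 0.996, 0.001], [0.001, 0.001, -1.0]]
contact_force: [-0.5, 0.2, -0.4]
opening: 0.0159
finger_force: 34.5
```

```bash
python3 go.py 608 -280 54 85
python3 - <<'E'
from cell import viewer
import cv2
im,d=viewer.get_image("wrist"); cv2.imwrite("pics/w11.png",im)
E
```

```text
t 25.7 pos [ 605.9 -279.   121.2] yaw 85.2 open 15.9 F [-0.5  0.2 -0.4] q [ 63.  55. -68.  90.  53.  72.  71.]
shift cm [-0.22 -0.09  6.72] rot [ 0.  -0.1  0.2]
```

View pics/w11.png

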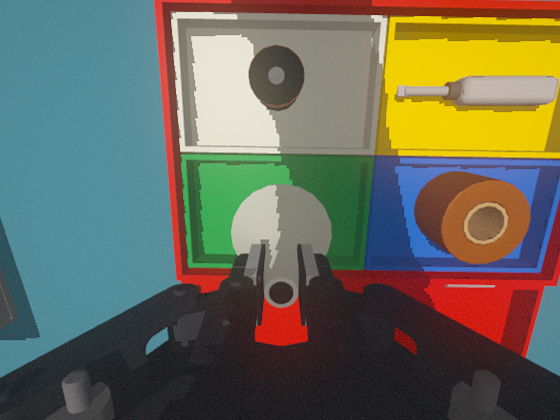

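Everything placed so far is fine, and the funnel mouth (281,230) is over the green tray (185–368 wide). Lower.

In the tool's units: 6.6 cm / 80 = 0.0825, 6.5 cm / 80 = 0.0813.

Emit:
step_arm --motion "0.8 -0.0025 -0.0013 0.025 0 0 0;0.8 -0.0025 -0.0013 0.05 0 0 0;0.8 -0.0025 -0.0013 0.0688 0 0 0;0.8 -0.0025 -0.0013 0.0775 0 0 0;0.8 -0.0025 -0.0013 0.0813 0 0 0;0.8 -0.0025 -0.0013 0.0825 0 0 0;0.8 -0.0025 -0.0013 0.0825 0 0 0;0.8 -0.0025 -0.0013 0.0825 0 0 0"

```text
time_s: 26.45
position: [0.6088, -0.2816, 0.0563]
tool_rot: [[-0.996, 0.087, 0.001], [0.087, 0.996, -0.0], [-0.001, -0.0, -1.0]]
contact_force: [0.1, -0.1, 0.0]
opening: 0.0162
finger_force: 34.5
```

In the tool's units: 0.3 cm / 80 = 0.0038, 0.2 cm / 80 = 0.0025.

Emit:
step_arm --motion "0.8 0 0 0.0025 0 0 0;0.8 0 0 0.0038 0 0 0;0.8 0 0 0.0038 0 0 0;0.8 0 0 0.0038 0 0 0"

```text
time_s: 26.78
position: [0.6086, -0.2817, 0.0533]
tool_rot: [[-0.996, 0.087, 0.001], [0.087, 0.996, -0.001], [-0.001, -0.0, -1.0]]
contact_force: [-1.7, 0.0, 4.4]
opening: 0.016
finger_force: 35.2
```

Touching the floor (4 N). Release and rise.

In the tool's units: 15 cm / 80 = 0.1875, -12 cm / 80 = -0.15.

Emit:
step_arm --motion "5 0 0 0 0 0 0;5 0 0 0 0 0 0;5 0 0 0 0 0 0;5 0 0 0 0 0 0;5 0 0 -0.0375 0 0 0;5 0 0 -0.075 0 0 0;5 0 0 -0.1125 0 0 0;5 0 0 -0.125 0 0 0;5 -0.15 0.1875 -0.125 0 0 0;5 -0.15 0.1875 -0.125 0 0 0;5 -0.15 0.1875 -0.125 0 0 0;5 -0.15 0.1875 -0.125 0 0 0;5 -0.15 0.1875 -0.125 0 0 0;5 -0.15 0.1875 -0.125 0 0 0;5 -0.15 0.1875 -0.125 0 0 0;5 -0.15 0.1875 -0.125 0 0 0;5 -0.15 0.1875 -0.125 0 0 0;5 -0.15 0.1875 -0.125 0 0 0"

```text
time_s: 28.28
position: [0.7399, -0.1452, 0.152]
tool_rot: [[-0.996, 0.09, -0.001], [0.09, 0.996, -0.001], [0.0, -0.001, -1.0]]
contact_force: [-1.0, -0.4, -0.1]
opening: 0.0499
finger_force: 0.0
```

Run:
```python
from cell import viewer
import cv2
from h import *
for n in("side","wrist"):
    p=viewer.camera_params(n); im,d=viewer.get_image(n); np.savez(n+"e.npz",im=im,d=d,**p)
    cv2.imwrite(f"pics/{n}e.png",im)
    im,P=cloud(n+"e.npz")
    m=((P[...,2]>.045)&(P[...,2]<.1)&(P[...,0]>.45)&(P[...,0]<.66)&(P[...,1]>-.36)&(P[...,1]<-.05)).astype(np.uint8)
    k,l,s,c=cv2.connectedComponentsWithStats(m)
    for i in range(1,k):
        if s[i,4]>30:
            q=P[l==i]; q=q[q[:,2]>np.percentile(q[:,2],97)-.005]; r=cv2.minAreaRect(q[:,:2].astype(np.float32)*1000); print(n,c[i].round(),"top z",np.percentile(q[:,2],[50,97]).round(4),np.round(r[0]),np.round(r[1]))
cv2.imwrite("pics/e.png",np.hstack([cv2.resize(cv2.imread("pics/sidee.png")[120:225,220:390],None,fx=2.35,fy=2.35),np.zeros((246,1,3),np.uint8)]))
```

```text
side [325. 153.] top z [0.0851 0.0873] [ 609. -278.] [10. 18.]
side [351. 162.] top z [0.0686 0.0716] [ 512. -272.] [29. 36.]
side [302. 176.] top z [0.0579 0.0611] [ 618. -128.] [61. 62.]
wrist [282.  45.] top z [0.0585 0.0599] [ 620. -134.] [63. 60.]
wrist [66. 47.] top z [0.0856 0.0872] [ 609. -281.] [15. 14.]Traceback (most recent call last):
  File "<stdin>", line 13, in <module>
    return _nx.concatenate(arrs, 1, dtype=dtype, casting=casting)
           ~~~~~~~~~~~~~~~^^^^^^^^^^^^^^^^^^^^^^^^^^^^^^^^^^^^^^^
ValueError: all the input array dimensions except for the concatenation axis must match exactly, but along dimension 0, the array at index 0 has size 247 and the array at index 1 has size 246
```

Tops at 85, 69 and 58 mm match floor height (10 mm) plus each item's height, and the positions are at the tray centres. Handing in.

```bash
python3 -c "
from cell import ticket
print(ticket.hand_in())"
```

```text
the job is handed in; nothing more can be done
None
```

The toolbox is packed and the job is handed in at about 28 s, with no verdict returned: chrome screwdriver in yellow, brown tape in blue, funnel in green and battery in white, with the look-alikes not touched.

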